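# Gauge a pot cap for a clogged thread

### The arm

A 7-joint arm with a two-finger parallel gripper is mounted at the origin on the work surface; the furniture and walls round the work are solid. World frame = base frame: x ahead of the robot, y to its left, z up, the work surface at z = 0. Lengths are in m, angles in rad, forces in N, time in s.
With the tool pointing down it reaches from about 0.4 to 0.875 m from the base axis. Payload 19.3 kg.
Tool frame: the origin (TCP) lies midway between the tips of the shut fingers; the grasp point (between the pads) lies 19 mm behind it; x points along the fingers, y is the direction in which the jaws open and shut, and the axes are right-handed (so a half turn about x gives the same grasp; the last joint's range is limited). The gripper opens to 85 mm and grips with 20 to 120 N. Pads are 22 mm wide; open, the fingers measure 114 mm over their backs; the gripper's body (76 mm by 85 mm) begins 54 mm behind the grasp point. The pads swing forward as they close: fully open they stand 13 mm farther back than shut.
Start: joints at [1.066, 0.521, -0.036, 1.599, 0.021, 1.021, -0.113], TCP at [0.263, -0.567, 0.231] pointing down, gripper open.
Joint ranges: [-2.91, 2.91], [-0.3, 2.13], [-1.5, 1.42], [0.17, 2.43], [-1.26, 4.41], [0.16, 1.93], [-2.52, 2.52]. Speed limits (rad/s): [1.89, 1.89, 2.39, 2.39, 3.01, 3.01, 3.01].

### API

Orientations are given as [roll, pitch, yaw] about the fixed x, y, z axes, in that order (R = Rz(yaw) Ry(pitch) Rx(roll)).
In Python, from workcell import bot gives the robot as it stands. The module is installed in compiled form; this text tells all that it offers.
- The arm moves only by the tool servo_tool, never from a script. Its argument "targets" is a list of rows, each an object of numbers: "x", "y", "z": the shift along the tool's x, y, z as a fraction of full scale; "wx", "wy", "wz": the turn, a rotation vector about the tool's x, y, z as a fraction of full scale. A call has 1 to 12 rows; each row is the pose to reach, as a shift and turn from the pose measured when the call began, along the tool's axes at that moment, turning the shorter way round; what a row does not reach only later rows make up. Full scale, the value 1, is 40 cm for a shift and 360 degrees for a turn. A row lasts 1/8 s, in which the tool goes at most 62.5 mm and 10.7 degrees, less where a joint would pass 70% of its speed; a pose out of reach is approached as far as the arm can. A call with a number of a shift or a turn outside -1 to 1 is refused whole. A call with a gripper value outside its range is refused whole. "grip" is the gripper command: -1 is shut, 1 is fully open, values between are in proportion, set as the call begins (left out, the last holds). The fingers move at their own pace and stop on an object; "squeeze" is the grip in N (left out, the last holds). Time passes only in rows, so rows that repeat a pose let the fingers close. It gives the time, the measured TCP pose, the force and the opening at its end, in the units of the state.
- bot.observe(): the state, without advancing time (a new reading comes with each control period).
- bot.grab_frame(name): name is "scene" or "top" or "wrist"; returns (picture, depth): 384x512x3 uint8, red, green, blue; 384x512 float32, m along the optical axis (not along the pixel's ray), 0 where there is no reading.
- bot.get_calibration(name): a dict with "intrinsics" (3x3 intrinsics, pixels), "R" (3x3) and "t" (3): a world point X has camera coordinates R X + t. Camera axes: x right, y down, z forward; pixel columns grow to the right and rows downward; lengths in m; the calibration is good to about 2 mm. A picture is of the moment at which its call begins: read the wrist's pose just before it. get_calibration takes no time and is no camera call; for the wrist camera it gives the pose at the moment of the call.
- bot.job_done(): hands the job in, once; it reports no verdict.
Trained networks look in the newest picture that a camera, given by its name, has taken for a name from the list of things; names that differ only in an ending like _2 or _b are one class to them, and where a whole thing is asked for, a point or a joint stands for the part that bears it (a point fixed in the world has none). Each returns a list of dicts, best first, with "confidence" (0 to 1); they miss things now and then, are a little off and sometimes report something else, mostly with a low value. They report only what shows in the picture. A call takes as long as a camera call. They do not tell look-alikes from the thing itself.
- bot.trace(camera, target): "mask" (384x512 bool, what is visible of it) and "pixel" ([column, row] in pixels, amid what is visible of it).
The state is a dict: "clock": time; "qpos": joint angles; "qd": joint speeds; "joint_efforts": joint torques, N m; "position": TCP position; "tool_rot": TCP orientation; "force": force on the tool from outside, world axes, zero at the start; "moment": the same for the moment, N m; "grip_width": finger opening in m.
Only numpy, scipy, OpenCV 4.12 (cv2) and the standard library are available. Lean on these libraries where they do the work, as an engineer would, in place of code of your own. Each camera call takes 0.05 s, during which the arm holds its last target. There are 200 camera calls.

### The job

Take the front one of the two red caps on the peach tile (the one nearer the robot), screw it clockwise onto the brass neck of the cap gauge until it stops and the gauge's pointer shows in the green band, never letting the pointer reach the red. If the cap has turned fully home, unscrew it and stand it open side down on the green tile beside the gauge; if dried glaze has stopped it short, unscrew it and lay it in the small white wash bowl behind the gauge. Leave the other cap, the pots and the jar where they are.

Things in the scene. Friction and masses are not known exactly. Their poses are not given: they have to be found in the camera images.
- cap: red plastic screw cap with a fluted skirt, the front one of two alike, the one to gauge; whether glaze fouls its thread cannot be seen. 52 mm across, 24 mm high, 35 g, stands open side down. Origin: centre of the skirt's lower edge, z up. Three lugs inside, 2 to 5 mm above that edge, tips 19 mm from the axis, at 0 and +-120 degrees from its x axis; a white line on top points along x. Grip across the skirt
- next_cap: the other red cap, of the same size, standing on the peach tile about 110 mm behind the first; it waits its turn: leave it alone. Origin: centre of the skirt's lower edge
- gauge: cap gauge, bolted to the table: dark steel base 126 x 126 x 10 mm, blue housing, white dial 114 mm across (top at 30.5 mm). Origin under its centre, z up, its -x side (pointer at rest) towards the robot. On it a sprung head: an aluminium disc 72 mm across, top at 38.5 mm, and the brass neck with a right-handed three-start thread, 24 mm lead (a cap sinks 24 mm per clockwise turn)
- neck_rim (a point): centre of the brass neck's rim, 62 mm above the table, on the sprung head; z up, x as the gauge's when at rest. The neck is 28 mm across at the rim, widening over 7 mm to 34.8 mm, so a cap centres itself; 43 mm over the thread
- thread_start (a point): upper end of one of the three threads, 20 mm from the neck's axis towards the gauge's -x; the others begin 120 degrees to either side, and white lines on the rim mark all three. A cap set on with its lugs 15 to 35 degrees counter-clockwise of the marks (from above) comes to rest with its lower edge 45 to 47 mm above the table; if it stops above 48, lift and turn it back
- home_seat (a point): where the origin of a cap lies when fully home, 41 mm above the table on the neck's axis (up to 1.9 mm more if held up: the thread has that much play). A solid stop ends the turn there, the lugs 55 degrees clockwise past the thread starts. A fouled cap stops hard about 15 degrees past them, 2.3 mm higher. Let a gripped cap sink as it turns, or the thread drags
- gauge_head (a joint): angle (rad) of the sprung head, which carries the neck and a black pointer: 0 at rest, growing as a cap is tightened clockwise, 1.5 N m per rad. The dial's green band is 0.25 to 0.45 (0.38 to 0.68 N m), red begins at 0.60 (0.9 N m). It springs back when the cap is unscrewed or let go; a cap let go stays where it is on the thread, so it can be gripped anew
- in_tile: peach-coloured plaster tile 200 x 200 x 10 mm, left or right of the gauge, lying flat and fixed; origin under its centre, top 10 mm above the table. The two caps stand on it, one behind the other along its x axis
- pass_tile: green plaster tile 202 x 200 x 10 mm on the gauge's other side, lying flat and fixed: the place for good caps; origin under its centre, top 10 mm above the table
- wash_bowl: small white plastic bowl behind the gauge, fixed: the place for crusted caps; 114 mm across the rim, 26 mm high, floor 3 mm above the table and 64 mm across, sides sloping out; origin under its centre
- pot_teal: teal pigment pot, 56 mm across, 61 mm high; origin under its centre; leave alone
- pot_ochre: ochre pigment pot with a black lid, 52 mm across, 55 mm high; origin under its centre; leave alone
- jar: glass jar, 66 mm across, 112 mm high; origin under its centre; leave alone
Things that resemble listed ones, but are neither listed nor needed, are in the scene too. What is shaped like the cap but purple is not meant.

How it is judged:
On the way:
1. the cap is on the neck as far as it will go (home, or against the glaze) with the pointer up to the green band (0.22 rad or more) for 0.2 s (((z of crust_c0 in the frame of cap above 0.0115 m and (horizontal distance between cap and neck_rim below 0.004 m and z of cap in the frame of neck_rim below -0.0192 m and angle between cap's own z axis and vertical below 0.1 rad and value of joint gauge_head above 0.22 rad)) or (z of crust_c0 in the frame of cap below 0.0128 m and (horizontal distance between cap and neck_rim below 0.004 m and z of cap in the frame of neck_rim below -0.0162 m and angle between cap's own z axis and vertical below 0.1 rad and value of joint gauge_head above 0.22 rad)))), for 0.2 s.
At the end, for the whole second after the job is handed in: The cap is released, at rest: if it went home, open side down on the green tile, centre 15 mm or more inside its edges; if it stopped short, in the wash bowl within 40 mm of its centre (glaze that only grazes the thread: either). The other cap stands in its place (moved under 12 mm) (((z of crust_c0 in the frame of cap above 0.0115 m and (x of cap in the frame of pass_tile between -0.085 and 0.085 m and y of cap in the frame of pass_tile between -0.085 and 0.085 m and height (world z) of cap between 0.007 and 0.0135 m and angle between cap's own z axis and vertical below 0.08 rad)) or (z of crust_c0 in the frame of cap below 0.0128 m and (horizontal distance between cap and wash_bowl below 0.04 m and height (world z) of cap below 0.03 m))) and linear speed of cap below 0.02 m/s and angular speed of cap below 0.3 rad/s and distance of next_cap from where it was at the start of the episode below 0.012 m and angle between next_cap's own z axis and vertical below 0.1 rad); the robot touches nothing.
It fails at once if the gauge's pointer reaches the red (0.60 rad) (value of joint gauge_head above 0.6 rad).
It fails at once if a pot or the jar is pushed more than 30 mm (distance of any of pot_teal, pot_ochre, jar from where it was at the start of the episode above 0.03 m).
It fails at once if the waiting cap is pushed more than 20 mm (distance of next_cap from where it was at the start of the episode above 0.02 m).
It also fails if it takes over 58 s, if anything falls off the work surface, if the arm or the gripper's body presses on something with over 40 N, if the wrist force passes 120 N, or if a joint passes its speed limit or range.

## Working session

There is one attempt and no reset: what is moved stays moved. The work goes in short steps, Python scripts to look and compute and a tool call to move; the robot and the scene stay as the last step left them, time stands still between calls to the robot, and variables do not carry over. Pictures are saved under pics/ and viewed, on a budget of 10 in all, crops included, one or two more only if the job needs it, and the job is handed in when it is done.

Besides the shell and the picture viewer there is one more tool, called as a command line: name --argument value ..., lists and objects as JSON in quotes. servo_tool: Moves the arm, as the interface text tells. Shift numbers are shares of 40 cm and turn numbers shares of 360 degrees, none past 1 either way. Its arguments: {"type":"object","properties":{"targets":{"type":"array"},"grip":{"type":"number"},"squeeze":{"type":"number"}},"required":["targets"]}

```bash
mkdir -p pics
cat > h.py <<'E'
import numpy as np, cv2
from workcell import bot
from scipy.spatial.transform import Rotation as Rn
def cloud(name,depth):
    c=bot.get_calibration(name);K=np.array(c["intrinsics"]);R=np.array(c["R"]);t=np.array(c["t"])
    v,u=np.mgrid[:384,:512]
    p=np.stack([(u-K[0,2])/K[0,0]*depth,(v-K[1,2])/K[1,1]*depth,depth],-1)
    return (p-t)@R   # world
def pix(name,X):
    c=bot.get_calibration(name);q=np.array(c["R"])@X+np.array(c["t"]);q=np.array(c["intrinsics"])@q;return q[:2]/q[2]
def save(n,im,s=1.5): cv2.imwrite("pics/"+n,cv2.resize(im[:,:,::-1],None,fx=s,fy=s,interpolation=cv2.INTER_CUBIC))
E
python3 - <<'E'
from h import *
print(bot.observe())
for cam in ["top","scene"]:
    im,d=bot.grab_frame(cam);save(cam+"0.png",im);W=cloud(cam,d)
    for n in ["cap","gauge","neck_rim","in_tile","pass_tile","wash_bowl","pot_teal","pot_ochre","jar"]:
        for r in bot.trace(cam,n)[:4]:
            m=r["mask"]&(d>0);P=W[m]
            if len(P): print(cam,n,round(r["confidence"],2),np.round(r["pixel"]),m.sum(),"med",np.round(np.median(P,0),3),"mid",np.round((np.percentile(P,2,axis=0)+np.percentile(P,98,axis=0))/2,3),"zmax",np.round(np.percentile(P[:,2],95),3))
E
```

```text
{'clock': 0.0, 'qpos': array([ 1.06584195,  0.52203122, -0.03633598,  1.59997767,  0.02118943,
        1.0210712 , -0.11278486]), 'qd': array([-0.00120265,  0.00035966, -0.0009474 ,  0.00137353,  0.00169518,
       -0.00069206, -0.00065587]), 'joint_efforts': array([-1.65227789e-04, -9.27116847e+01,  1.97999910e+00, -3.69929731e+01,
        1.79258821e-02,  8.17714288e-03, -4.68872429e-05]), 'position': array([ 0.26308434, -0.5665824 ,  0.23072576]), 'tool_rot': array([-1.51304427,  1.56969337,  2.06330929]), 'force': array([ 0.4142991 , -0.26203574,  0.30609075]), 'moment': array([ 0.01789609,  0.00948541, -0.00891226]), 'grip_width': 0.08525229609120934}
top cap 0.85 [392. 250.] 297 med [ 0.369 -0.424  0.023] mid [ 0.369 -0.426  0.017] zmax 0.027
top cap 0.55 [365. 211.] 296 med [ 0.49  -0.347  0.034] mid [ 0.492 -0.349  0.023] zmax 0.038
top cap 0.5 [317. 253.] 278 med [ 0.369 -0.208  0.024] mid [ 0.37  -0.208  0.017] zmax 0.028
top gauge 0.76 [253. 204.] 1725 med [ 0.493 -0.03   0.031] mid [ 0.498 -0.028  0.034] zmax 0.059
top neck_rim 0.97 [258. 202.] 496 med [ 0.496 -0.028  0.0
[... 1298 characters left out ...]
x 0.058
scene neck_rim 0.47 [274. 214.] 224 med [ 0.485 -0.021  0.04 ] mid [ 0.492 -0.029  0.048] zmax 0.063
scene in_tile 0.81 [324. 184.] 1327 med [ 0.534 -0.313  0.008] mid [ 0.539 -0.331  0.008] zmax 0.013
scene pass_tile 0.66 [180. 250.] 2676 med [0.526 0.325 0.009] mid [0.534 0.32  0.007] zmax 0.012
scene wash_bowl 0.7 [234. 189.] 433 med [0.689 0.015 0.017] mid [0.685 0.017 0.014] zmax 0.025
scene pot_teal 0.62 [287. 156.] 205 med [ 0.734 -0.252  0.047] mid [ 0.744 -0.259  0.032] zmax 0.062
scene pot_ochre 0.66 [307. 153.] 157 med [ 0.699 -0.351  0.04 ] mid [ 0.708 -0.358  0.029] zmax 0.056
scene jar 0.68 [260. 160.] 341 med [ 0.712 -0.128  0.074] mid [ 0.732 -0.134  0.06 ] zmax 0.106
```

View pics/top0.png

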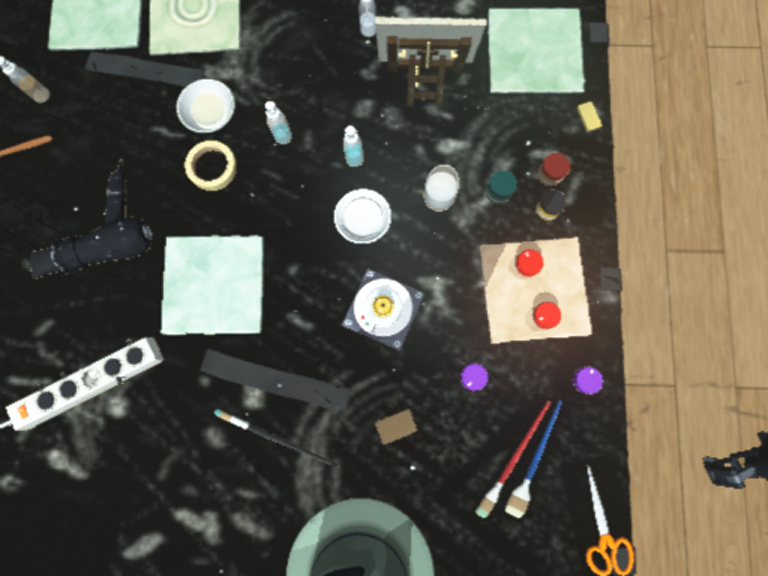

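Run:
```python
import cv2
a=cv2.imread('pics/top0.png')  # 1.5x
c=a[210:420,330:630]
cv2.imwrite('pics/crop0.png',cv2.resize(c,None,fx=2.6,fy=2.6,interpolation=cv2.INTER_CUBIC))
```

```text
(no output)
```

View pics/crop0.png

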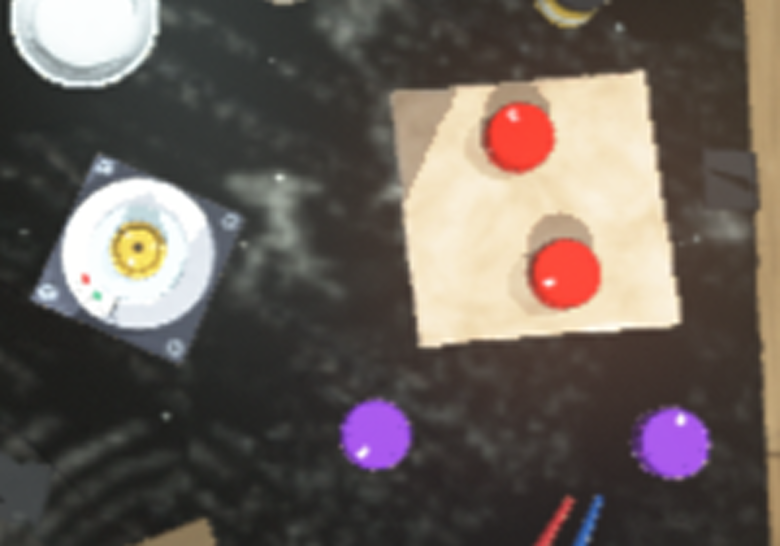

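The red caps are at top-camera pixels (365,211) → (0.491,-0.348) and (351,173) → (0.594,-0.315), both on the peach tile. The one at (365,211) is nearer the robot, so it is the front one. The items at (317,253) and (392,250) are purple look-alikes off the tile. The gauge's pointer direction puts its yaw at about -22°. Next I go above the cap for a close look.

```bash
cat >> h.py <<'E'
def go(p,a_deg,obs=None):
    """row (fractions) from the current pose to TCP p, tool down, jaws along yaw a"""
    o=obs or bot.observe();R0=Rn.from_euler('xyz',o["tool_rot"]).as_matrix();a=np.radians(a_deg)
    c,s=np.cos(a),np.sin(a);Rg=np.array([[0,c,s],[0,s,-c],[-1,0,0.]])
    sh=R0.T@(np.array(p)-o["position"])/0.4;w=Rn.from_matrix(R0.T@Rg).as_rotvec()/(2*np.pi)
    print("row",dict(zip(["x","y","z","wx","wy","wz"],np.round([*sh,*w],4))),"n~",np.ceil(max(np.linalg.norm(sh)*400/62.5,np.linalg.norm(w)*360/10.7)))
def st():
    o=bot.observe();R0=Rn.from_euler('xyz',o["tool_rot"]).as_matrix()
    print("t",round(o["clock"],2),"pos",np.round(o["position"],4),"jaw yaw",np.round(np.degrees(np.arctan2(R0[1,1],R0[0,1])),1),"tilt",np.round(np.degrees(np.arccos(-R0[2,0])),2),"q",np.round(o["qpos"],2),"F",np.round(o["force"],1),"M",np.round(o["moment"],2),"w",round(o["grip_width"],4))
E
python3 - <<'E'
from h import *
st();o=bot.observe();c=bot.get_calibration("wrist");R=np.array(c["R"]);cp=-R.T@np.array(c["t"])
R0=Rn.from_euler('xyz',o["tool_rot"]).as_matrix()
print("cam in tool",R0.T@(cp-o["position"]),"axis in tool",R0.T@R[2],"right in tool",R0.T@R[0]);print(c["intrinsics"])
a=np.degrees(np.arctan2(R0[1,1],R0[0,1]))
go([0.491,-0.348,0.20],a); go([0.491,-0.348,0.20],a+30)
E
```

```text
t 1.0 pos [ 0.2632 -0.5669  0.2313] jaw yaw -65.1 tilt 0.0 q [ 1.07  0.52 -0.04  1.6   0.02  1.02 -0.11] F [ 0.1 -0.5  0.6] M [-0.01  0.01  0.04] w 0.0854
cam in tool [-0.14249492 -0.00061515 -0.07629567] axis in tool [ 9.54717546e-01 -6.36820684e-04  2.97513027e-01] right in tool [4.96355242e-04 9.99999727e-01 5.47678375e-04]
[[324.05472152   0.         260.22120153]
 [  0.         324.05472152 197.09932344]
 [  0.           0.           1.        ]]
row {'x': np.float64(0.0782), 'y': np.float64(-0.2564), 'z': np.float64(-0.7469), 'wx': np.float64(0.0), 'wy': np.float64(0.0), 'wz': np.float64(0.0)} n~ 6.0
row {'x': np.float64(0.0782), 'y': np.float64(-0.2564), 'z': np.float64(-0.7469), 'wx': np.float64(-0.0833), 'wy': np.float64(0.0), 'wz': np.float64(0.0)} n~ 6.0
```

servo_tool --targets '[{"x":0.03,"y":-0.2564,"z":-0.747},{"x":0.03,"y":-0.2564,"z":-0.747},{"x":0.078,"y":-0.2564,"z":-0.747},{"x":0.078,"y":-0.2564,"z":-0.747},{"x":0.078,"y":-0.2564,"z":-0.747},{"x":0.078,"y":-0.2564,"z":-0.747},{"x":0.078,"y":-0.2564,"z":-0.747},{"x":0.078,"y":-0.2564,"z":-0.747},{"x":0.078,"y":-0.2564,"z":-0.747}]' --grip 1

```text
$.targets[0]: bad value
```

Run:
```python
from h import *
st()
im,d=bot.grab_frame("wrist");save("w1.png",im);W=cloud("wrist",d)
for r in bot.trace("wrist","cap")[:4]:
    m=r["mask"]&(d>0);P=W[m];z=np.percentile(P[:,2],90);T=P[P[:,2]>z-.004]
    print(round(r["confidence"],2),np.round(r["pixel"]),m.sum(),"topmid",np.round((T.min(0)+T.max(0))/2,4),"size",np.round(T.max(0)-T.min(0),4),"zt",round(z,4))
    top=m&(W[:,:,2]>z-.004); hsv=cv2.cvtColor(im,cv2.COLOR_RGB2HSV)
    wh=top&(hsv[:,:,1]<120)&(hsv[:,:,2]>150); Q=W[wh]
    if len(Q)>8:
        C=Q[:,:2].mean(0);u,s,v=np.linalg.svd(Q[:,:2]-C);print(len(Q),"white c",C,"dir",np.degrees(np.arctan2(v[0,1],v[0,0])),s)
```

```text
t 1.0 pos [ 0.2632 -0.5669  0.2313] jaw yaw -65.1 tilt 0.0 q [ 1.07  0.52 -0.04  1.6   0.02  1.02 -0.11] F [ 0.1 -0.5  0.6] M [-0.01  0.01  0.04] w 0.0854
0.91 [179.  21.] 2171 topmid [ 0.3643 -0.4286  0.0242] size [0.0458 0.0519 0.0062] zt 0.025
14 white c [ 0.37512338 -0.4268138 ] dir 133.67684648689638 [0.05349144 0.01277499]
```

View pics/w1.png

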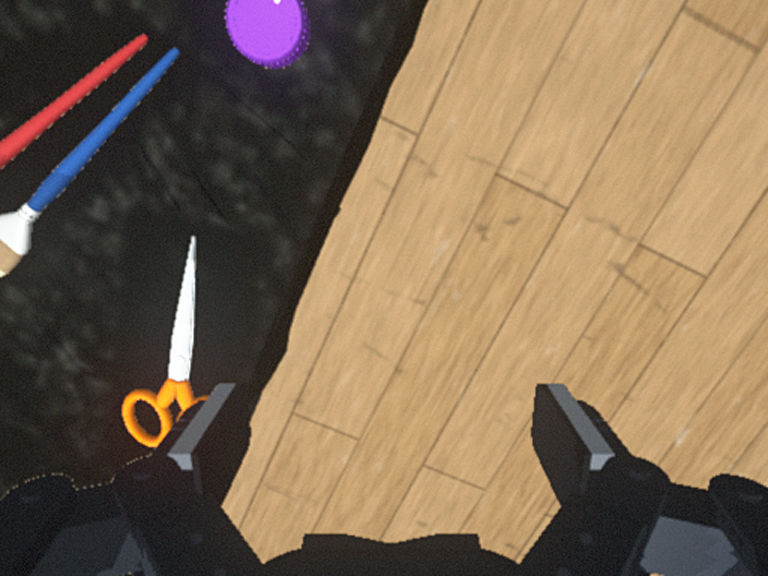

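The move was refused, so the picture (my third) only shows the start view with scissors and purple cap. I'll send rows with all six numbers.

servo_tool --targets '[{"x":0.03,"y":-0.2564,"z":-0.747,"wx":0,"wy":0,"wz":0},{"x":0.03,"y":-0.2564,"z":-0.747,"wx":0,"wy":0,"wz":0},{"x":0.078,"y":-0.2564,"z":-0.747,"wx":0,"wy":0,"wz":0},{"x":0.078,"y":-0.2564,"z":-0.747,"wx":0,"wy":0,"wz":0},{"x":0.078,"y":-0.2564,"z":-0.747,"wx":0,"wy":0,"wz":0},{"x":0.078,"y":-0.2564,"z":-0.747,"wx":0,"wy":0,"wz":0},{"x":0.078,"y":-0.2564,"z":-0.747,"wx":0,"wy":0,"wz":0},{"x":0.078,"y":-0.2564,"z":-0.747,"wx":0,"wy":0,"wz":0}]' --grip 1

```text
clock: 2.1
position: [0.4901, -0.3493, 0.2003]
tool_rot: [0.853, 1.57, -1.855]
force: [0.3, -0.1, 0.3]
grip_width: 0.0852
```

```bash
cat > look.py <<'E'
from h import *
import sys
st()
im,d=bot.grab_frame("wrist");save(sys.argv[1],im);W=cloud("wrist",d)
for r in bot.trace("wrist","cap")[:4]:
    m=r["mask"]&(d>0);P=W[m];z=np.percentile(P[:,2],90);T=P[P[:,2]>z-.004]
    print(round(r["confidence"],2),np.round(r["pixel"]),m.sum(),"topmid",np.round((T.min(0)+T.max(0))/2,4),"size",np.round(T.max(0)-T.min(0),4),"zt",round(z,4))
    top=m&(W[:,:,2]>z-.004); hsv=cv2.cvtColor(im,cv2.COLOR_RGB2HSV)
    wh=top&(hsv[:,:,1]<120)&(hsv[:,:,2]>150); Q=W[wh]
    if len(Q)>8:
        C=Q[:,:2].mean(0);u,s,v=np.linalg.svd(Q[:,:2]-C);print(len(Q),"white c",C,"dir",np.degrees(np.arctan2(v[0,1],v[0,0])),s)
E
python3 look.py w2.png
```

```text
t 2.1 pos [ 0.4901 -0.3493  0.2003] jaw yaw -65.2 tilt 0.03 q [ 0.58  0.52 -0.09  1.69  0.05  0.93 -0.67] F [ 0.3 -0.1  0.3] M [-0.04 -0.05 -0.02] w 0.0852
0.86 [278. 290.] 1679 topmid [ 0.3692 -0.4279  0.0235] size [0.0499 0.0501 0.0055] zt 0.0247
31 white c [ 0.37938391 -0.43414875] dir -156.31446723009697 [0.06271714 0.01190938]
0.6 [ 95. 219.] 2064 topmid [ 0.3687 -0.2098  0.0238] size [0.0507 0.0509 0.0059] zt 0.0249
39 white c [ 0.35405398 -0.20035721] dir -89.49083639031403 [0.04431631 0.01870243]
0.56 [260. 175.] 2238 topmid [ 0.4908 -0.3505  0.0341] size [0.0506 0.0508 0.006 ] zt 0.0351
50 white c [ 0.48112932 -0.34740382] dir -91.59189086271164 [0.11370707 0.04703566]
0.24 [16. 32.] 2663 topmid [ 0.501  -0.0894  0.0127] size [0.0838 0.0425 0.0106] zt 0.0114
125 white c [ 0.5264874  -0.09937169] dir -165.97782446339403 [0.04156697 0.03148783]
```

View pics/w2.png

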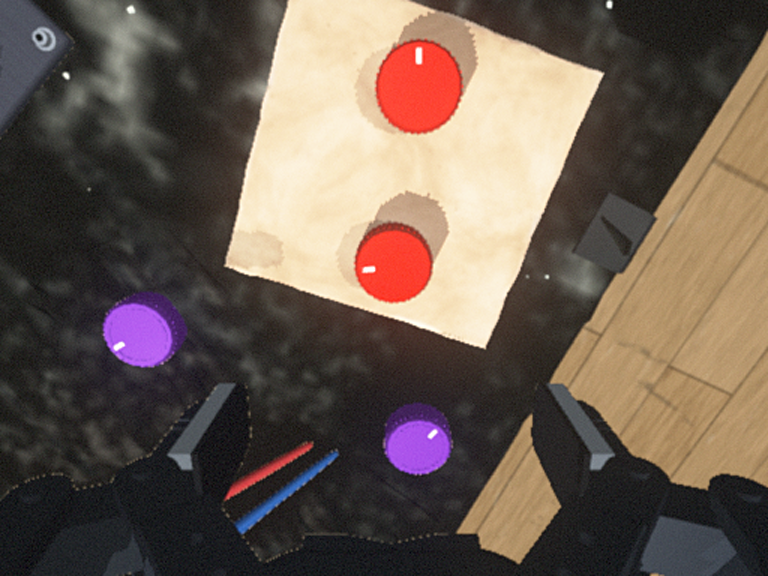

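The picture shows the front cap at (393,263), with its white line stub at (368,269) pointing left and slightly down. The other cap is at (418,85), its line pointing up. Now measure the front cap's yaw.

Run:
```python
from h import *
im,d=bot.grab_frame("wrist");W=cloud("wrist",d);hsv=cv2.cvtColor(im,cv2.COLOR_RGB2HSV)
box=np.zeros(d.shape,bool);box[140:205,232:292]=1
top=box&(abs(W[:,:,2]-.034)<.004);ex=W[top]
C=(np.percentile(ex,1,axis=0)+np.percentile(ex,99,axis=0))/2
wh=top&(im[:,:,1]>130)&(np.hypot(W[:,:,0]-C[0],W[:,:,1]-C[1])<.022)
q=W[wh].mean(0);print(C,wh.sum(),q,"yaw",np.degrees(np.arctan2(*(q-C)[1::-1])))
go([C[0],C[1],.08],-40);go([C[0],C[1],.012],-40)
```

```text
[ 0.49099889 -0.35017534  0.03327328] 36 [ 0.48225142 -0.33572155  0.03461728] yaw 121.18243558179684
row {'x': np.float64(0.3007), 'y': np.float64(0.0033), 'z': np.float64(-0.0004), 'wx': np.float64(-0.07), 'wy': np.float64(0.0), 'wz': np.float64(-0.0)} n~ 3.0
row {'x': np.float64(0.4707), 'y': np.float64(0.0032), 'z': np.float64(-0.0004), 'wx': np.float64(-0.07), 'wy': np.float64(0.0), 'wz': np.float64(-0.0)} n~ 4.0
```

servo_tool --targets '[{"x":0.15,"y":0.0033,"z":0,"wx":-0.035,"wy":0,"wz":0},{"x":0.3,"y":0.0033,"z":0,"wx":-0.07,"wy":0,"wz":0},{"x":0.3,"y":0.0033,"z":0,"wx":-0.07,"wy":0,"wz":0},{"x":0.38,"y":0.0033,"z":0,"wx":-0.07,"wy":0,"wz":0},{"x":0.44,"y":0.0033,"z":0,"wx":-0.07,"wy":0,"wz":0},{"x":0.47,"y":0.0033,"z":0,"wx":-0.07,"wy":0,"wz":0},{"x":0.47,"y":0.0033,"z":0,"wx":-0.07,"wy":0,"wz":0}]' --grip 1

```text
clock: 3.12
position: [0.4905, -0.3504, 0.012]
tool_rot: [-0.912, 1.57, 3.102]
force: [0.1, -0.4, 0.3]
grip_width: 0.0853
```

servo_tool --targets '[{"x":0,"y":0,"z":0,"wx":0,"wy":0,"wz":0},{"x":0,"y":0,"z":0,"wx":0,"wy":0,"wz":0},{"x":0,"y":0,"z":0,"wx":0,"wy":0,"wz":0},{"x":0,"y":0,"z":0,"wx":0,"wy":0,"wz":0},{"x":0,"y":0,"z":0,"wx":0,"wy":0,"wz":0}]' --grip -1 --squeeze 60

```text
clock: 3.75
position: [0.4909, -0.3507, 0.0133]
tool_rot: [1.041, 1.57, -1.229]
force: [-3.6, 1.8, 14.3]
grip_width: 0.0505
```

Closing pressed the fingertips on the tile (14 N), so I'll regrip about 4 mm higher to leave clearance above the gauge's disc.

servo_tool --targets '[{"x":0,"y":0,"z":0,"wx":0,"wy":0,"wz":0},{"x":-0.01,"y":0,"z":0,"wx":0,"wy":0,"wz":0},{"x":-0.01,"y":0,"z":0,"wx":0,"wy":0,"wz":0}]' --grip 0.5

```text
clock: 4.12
position: [0.4911, -0.3509, 0.0178]
tool_rot: [1.365, 1.569, -0.904]
force: [0.3, -0.1, -0.2]
grip_width: 0.0642
```

servo_tool --targets '[{"x":0,"y":0,"z":0,"wx":0,"wy":0,"wz":0},{"x":0,"y":0,"z":0,"wx":0,"wy":0,"wz":0},{"x":0,"y":0,"z":0,"wx":0,"wy":0,"wz":0}]' --grip -1 --squeeze 60

```text
clock: 4.5
position: [0.4911, -0.3509, 0.0183]
tool_rot: [1.281, 1.569, -0.988]
force: [-2.0, 1.6, 11.9]
grip_width: 0.0501
```

Run:
```python
from h import *
st();go([.4909,-.3507,.13],-40);go([.498,-.029,.13],20)
```

```text
t 4.5 pos [ 0.4911 -0.3509  0.0183] jaw yaw -40.0 tilt 0.09 q [ 0.63  0.78 -0.16  1.78  0.2   0.6  -0.35] F [-2.   1.6 11.9] M [0.51 0.72 0.04] w 0.0501
row {'x': np.float64(-0.2793), 'y': np.float64(-0.0003), 'z': np.float64(0.0001), 'wx': np.float64(-0.0), 'wy': np.float64(0.0001), 'wz': np.float64(-0.0002)} n~ 2.0
row {'x': np.float64(-0.2804), 'y': np.float64(-0.5038), 'z': np.float64(-0.6273), 'wx': np.float64(-0.1667), 'wy': np.float64(0.0002), 'wz': np.float64(-0.0002)} n~ 6.0
```

The same upward force at the higher grip shows it comes from the pads' forward swing, not from the tile. I'll go back down to the lower, fuller grip.

servo_tool --targets '[{"x":0,"y":0,"z":0,"wx":0,"wy":0,"wz":0},{"x":0.011,"y":0,"z":0,"wx":0,"wy":0,"wz":0},{"x":0.011,"y":0,"z":0,"wx":0,"wy":0,"wz":0}]' --grip 0.5

```text
clock: 4.88
position: [0.4909, -0.3507, 0.0133]
tool_rot: [0.939, 1.57, -1.33]
force: [-0.5, 0.2, -0.3]
grip_width: 0.0646
```

servo_tool --targets '[{"x":0,"y":0,"z":0,"wx":0,"wy":0,"wz":0},{"x":0,"y":0,"z":0,"wx":0,"wy":0,"wz":0},{"x":0,"y":0,"z":0,"wx":0,"wy":0,"wz":0}]' --grip -1 --squeeze 60

```text
clock: 5.25
position: [0.4909, -0.3507, 0.0137]
tool_rot: [0.937, 1.57, -1.332]
force: [-1.8, 2.1, 9.7]
grip_width: 0.0503
```

servo_tool --targets '[{"x":-0.14,"y":0,"z":0,"wx":0,"wy":0,"wz":0},{"x":-0.29,"y":0,"z":0,"wx":0,"wy":0,"wz":0},{"x":-0.29,"y":0,"z":0,"wx":0,"wy":0,"wz":0}]'

```text
clock: 5.62
position: [0.4927, -0.3518, 0.1341]
tool_rot: [1.604, 1.563, -0.665]
force: [-0.7, 0.8, -0.9]
grip_width: 0.0506
```

Run:
```python
from h import *
st();go([.498-.06,-.029-.12,.13],20)
im,d=bot.grab_frame("wrist");save("w3.png",im)
```

```text
t 5.62 pos [ 0.4927 -0.3518  0.1341] jaw yaw -40.0 tilt 0.44 q [ 0.66  0.61 -0.2   1.74  0.16  0.8  -0.31] F [-0.7  0.8 -0.9] M [-0.01 -0.01 -0.01] w 0.0506
row {'x': np.float64(0.0071), 'y': np.float64(-0.431), 'z': np.float64(-0.3003), 'wx': np.float64(-0.1668), 'wy': np.float64(0.0006), 'wz': np.float64(-0.0011)} n~ 6.0
```

View pics/w3.png

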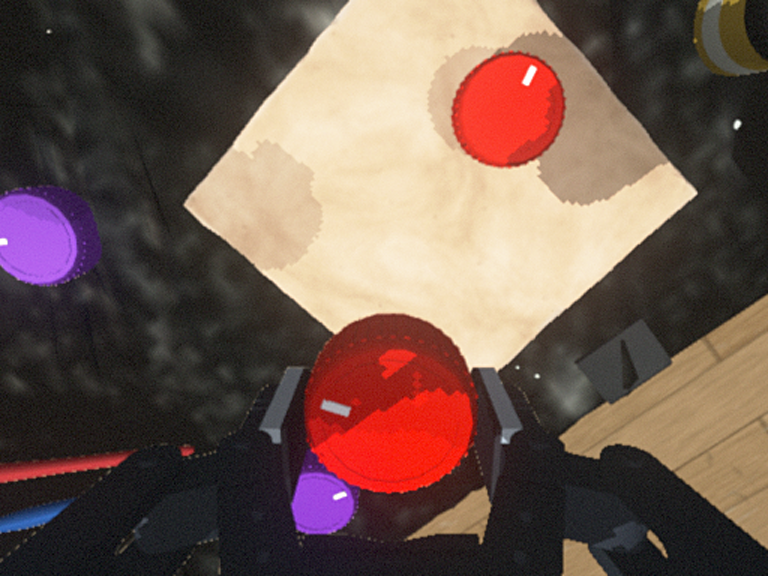

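The cap is held square between the pads, centre about (389,422), with its line stub at (322,403)–(350,413). Next I project that stub on the cap's top plane for its yaw.

```bash
cat >> h.py <<'E'
def plane(name,uv,z):
    c=bot.get_calibration(name);R=np.array(c["R"]);t=np.array(c["t"]);K=np.array(c["intrinsics"])
    uv=np.atleast_2d(uv);r=np.c_[uv,np.ones(len(uv))]@np.linalg.inv(K).T@R;o=-R.T@t
    return o+r*((z-o[2])/r[:,2])[:,None]
def capyaw():
    "yaw of the held cap's white line, and cap centre assumed at TCP axis"
    o=bot.observe();im,d=bot.grab_frame("wrist")
    W=plane("wrist",np.mgrid[:512,:384].reshape(2,-1).T,o["position"][2]+.0203).reshape(512,384,3).transpose(1,0,2)
    rho=np.hypot(W[:,:,0]-o["position"][0],W[:,:,1]-o["position"][1])
    f=im.astype(int);wh=(rho<.026)&(f[:,:,1]>90)&(f[:,:,2]>90)&(abs(f[:,:,0]-f[:,:,1])<60)
    n,lab,s,c=cv2.connectedComponentsWithStats(wh.astype(np.uint8))
    for i in range(1,n):
        if s[i,4]<12: continue
        Q=W[lab==i][:,:2];C=Q.mean(0);u,sv,v=np.linalg.svd(Q-C);D=C-o["position"][:2]
        print("stub px",np.round(c[i]),s[i,4],"r",np.round(np.linalg.norm(D),4),"bearing",np.round(np.degrees(np.arctan2(D[1],D[0])),1),"axis",np.round(np.degrees(np.arctan2(v[0,1],v[0,0]))%180,1),"ratio",np.round(sv[0]/sv[1],1))
    return im,d
E
python3 - <<'E'
from h import *
capyaw()
o=bot.observe();P=plane("wrist",np.array([[306,425],[473,425],[389,493]])/1.5,o["position"][2]+.0203);print(P-o["position"])
R0=Rn.from_euler('xyz',o["tool_rot"]).as_matrix();print((P-o["position"])@R0)
E
```

```text
stub px [223. 272.] 131 r 0.0181 bearing 119.9 axis 120.4 ratio 2.5
[[-0.01924456  0.01565802  0.0203    ]
 [ 0.0174346  -0.01522371  0.0203    ]
 [-0.01610446 -0.0176035   0.0203    ]]
[[-0.02033828 -0.02477526  0.0003968 ]
 [-0.02026374  0.02317297  0.00045962]
 [-0.02028681 -0.00098142  0.02384972]]
```

servo_tool --targets '[{"x":0.0,"y":-0.07,"z":-0.05,"wx":-0.028,"wy":0,"wz":0},{"x":0.0,"y":-0.14,"z":-0.1,"wx":-0.056,"wy":0,"wz":0},{"x":0.0,"y":-0.22,"z":-0.15,"wx":-0.083,"wy":0,"wz":0},{"x":0.0,"y":-0.29,"z":-0.2,"wx":-0.111,"wy":0,"wz":0},{"x":0.0,"y":-0.36,"z":-0.25,"wx":-0.139,"wy":0,"wz":0},{"x":0.007,"y":-0.43,"z":-0.3,"wx":-0.167,"wy":0,"wz":0},{"x":0.007,"y":-0.431,"z":-0.3,"wx":-0.167,"wy":0.0006,"wz":-0.001},{"x":0.007,"y":-0.431,"z":-0.3,"wx":-0.167,"wy":0.0006,"wz":-0.001}]'

```text
clock: 6.72
position: [0.4357, -0.1483, 0.1262]
tool_rot: [-2.49, 1.564, 2.571]
force: [-0.1, -1.1, -0.2]
grip_width: 0.0504
```

Run:
```python
from h import *
st();im,d=bot.grab_frame("wrist");W=cloud("wrist",d)
print(bot.trace("wrist","neck_rim")[0]["pixel"])
z=W[:,:,2];near=np.hypot(W[:,:,0]-.498,W[:,:,1]+.029)<.03
f=im.astype(int)
Q=W[near&(abs(z-.062)<.0025)];print("rim",len(Q),(Q.min(0)+Q.max(0))/2,Q.max(0)-Q.min(0))
near2=np.hypot(W[:,:,0]-.498,W[:,:,1]+.029)<.08
Q=W[near2&(abs(z-.0385)<.002)];print("disc",len(Q),(np.percentile(Q,1,axis=0)+np.percentile(Q,99,axis=0))/2,np.ptp(Q,axis=0))
u,v=pix("wrist",np.array([.498,-.029,.05])).astype(int);print(u,v)
c=im[max(v-75,0):v+75,max(u-100,0):u+100];save("g1.png",c,4)
print(max(v-75,0),max(u-100,0))
```

```text
t 6.72 pos [ 0.4357 -0.1483  0.1262] jaw yaw 20.0 tilt 0.39 q [ 0.59  0.47 -0.5   2.09  0.35  0.67  0.21] F [-0.1 -1.1 -0.2] M [ 0.01  0.   -0.04] w 0.0504
[405.6, 72.1]
rim 2104 [ 0.49686148 -0.02950254  0.06196534] [0.0302342  0.03054938 0.00490571]
disc 5687 [ 0.49713472 -0.02950324  0.03849644] [0.07323844 0.07301665 0.00397193]
417 72
0 317
```

View pics/g1.png

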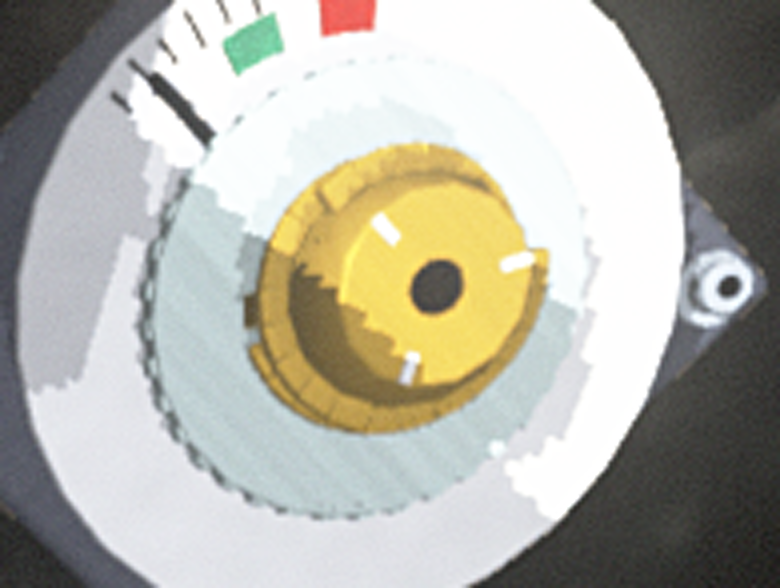

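The picture shows the brass rim with three white marks at crop pixels (386,229), (518,262) and (410,368), the pointer at (180,105) at rest, and green and red beyond it clockwise.

Run:
```python
from h import *
p=np.array([[386,229],[518,262],[410,368],[437,286]])/4+[317,0]
P=plane("wrist",p,.062);C=np.array([.4969,-.0295,.062])
print(np.degrees(np.arctan2(*(P[:3]-P[3])[:,1::-1].T)),np.degrees(np.arctan2(*(P[:3]-C)[:,1::-1].T)),P[3])
q=plane("wrist",np.array([[140,72],[200,130]])/4+[317,0],.0385);print("pointer",np.degrees(np.arctan2(*(q-C)[:,1::-1].T)))
go([.4969,-.0295,.09],23);go([.4969,-.0295,.049],23)
```

```text
[157.80068829  36.07305758 -81.47057226] [154.23644186  34.72506778 -76.49104507] [ 0.49787959 -0.02916397  0.062     ]
pointer [159.79425952 159.38011464]
row {'x': np.float64(0.0912), 'y': np.float64(0.2455), 'z': np.float64(-0.2273), 'wx': np.float64(-0.0084), 'wy': np.float64(-0.0008), 'wz': np.float64(0.0006)} n~ 3.0
row {'x': np.float64(0.1937), 'y': np.float64(0.2459), 'z': np.float64(-0.2268), 'wx': np.float64(-0.0084), 'wy': np.float64(-0.0008), 'wz': np.float64(0.0006)} n~ 3.0
```

servo_tool --targets '[{"x":0,"y":0.12,"z":-0.11,"wx":-0.004,"wy":0,"wz":0},{"x":0.03,"y":0.246,"z":-0.227,"wx":-0.0084,"wy":-0.0008,"wz":0.0006},{"x":0.09,"y":0.246,"z":-0.227,"wx":-0.0084,"wy":-0.0008,"wz":0.0006},{"x":0.09,"y":0.246,"z":-0.227,"wx":-0.0084,"wy":-0.0008,"wz":0.0006},{"x":0.13,"y":0.246,"z":-0.227,"wx":-0.0084,"wy":-0.0008,"wz":0.0006},{"x":0.16,"y":0.246,"z":-0.227,"wx":-0.0084,"wy":-0.0008,"wz":0.0006},{"x":0.16,"y":0.246,"z":-0.227,"wx":-0.0084,"wy":-0.0008,"wz":0.0006}]'

```text
clock: 7.7
position: [0.4964, -0.03, 0.0617]
tool_rot: [-1.888, 1.57, -3.059]
force: [0.2, -0.5, 0.3]
grip_width: 0.0502
```

Run:
```python
from h import *
st();capyaw();go([.4973,-.0294,.053],23);go([.4973,-.0294,.049],23)
```

```text
t 7.7 pos [ 0.4964 -0.03    0.0617] jaw yaw 22.9 tilt 0.07 q [ 0.27  0.62 -0.44  2.04  0.47  0.58 -0.09] F [ 0.2 -0.5  0.3] M [0.01 0.02 0.05] w 0.0502
stub px [224. 272.] 117 r 0.0158 bearing -175.9 axis 5.1 ratio 2.4
stub px [313. 299.] 16 r 0.0253 bearing 3.7 axis 91.9 ratio 2.8
stub px [221. 319.] 27 r 0.0254 bearing -109.4 axis 162.4 ratio 3.7
stub px [262. 329.] 13 r 0.024 bearing -64.2 axis 29.7 ratio 3.7
row {'x': np.float64(0.0232), 'y': np.float64(0.0016), 'z': np.float64(-0.0005), 'wx': np.float64(-0.0001), 'wy': np.float64(-0.0), 'wz': np.float64(0.0001)} n~ 1.0
row {'x': np.float64(0.0332), 'y': np.float64(0.0016), 'z': np.float64(-0.0005), 'wx': np.float64(-0.0001), 'wy': np.float64(-0.0), 'wz': np.float64(0.0001)} n~ 1.0
```

servo_tool --targets '[{"x":0.012,"y":0.0016,"z":0,"wx":0,"wy":0,"wz":0},{"x":0.021,"y":0.0016,"z":0,"wx":0,"wy":0,"wz":0},{"x":0.027,"y":0.0016,"z":0,"wx":0,"wy":0,"wz":0},{"x":0.031,"y":0.0016,"z":0,"wx":0,"wy":0,"wz":0},{"x":0.031,"y":0.0016,"z":0,"wx":0,"wy":0,"wz":0}]'

```text
clock: 8.38
position: [0.4973, -0.0296, 0.0498]
tool_rot: [-1.886, 1.57, -3.056]
force: [-0.0, 1.1, -0.2]
grip_width: 0.05
```

Run:
```python
from h import *
st()
```

```text
t 8.38 pos [ 0.4973 -0.0296  0.0498] jaw yaw 23.0 tilt 0.03 q [ 0.26  0.64 -0.42  2.04  0.49  0.55 -0.11] F [-0.   1.1 -0.2] M [ 0.   -0.   -0.02] w 0.05
```

servo_tool --targets '[{"x":0,"y":0,"z":0,"wx":0.014,"wy":0,"wz":0},{"x":0,"y":0,"z":0,"wx":0.028,"wy":0,"wz":0},{"x":0,"y":0,"z":0,"wx":0.042,"wy":0,"wz":0},{"x":0.0005,"y":0,"z":0,"wx":0.056,"wy":0,"wz":0},{"x":0.0015,"y":0,"z":0,"wx":0.07,"wy":0,"wz":0},{"x":0.0023,"y":0,"z":0,"wx":0.084,"wy":0,"wz":0},{"x":0.003,"y":0,"z":0,"wx":0.1,"wy":0,"wz":0},{"x":0.003,"y":0,"z":0,"wx":0.1,"wy":0,"wz":0}]'

```text
clock: 9.38
position: [0.4974, -0.0294, 0.0487]
tool_rot: [-0.779, 1.57, -2.577]
force: [-0.3, -0.3, -0.4]
grip_width: 0.0502
```

Run:
```python
from h import *
st();capyaw()
```

```text
t 9.38 pos [ 0.4974 -0.0294  0.0487] jaw yaw -13.0 tilt 0.02 q [ 0.13  0.62 -0.26  2.05  0.31  0.51 -0.58] F [-0.3 -0.3 -0.4] M [-0.01 -0.02  0.03] w 0.0502
stub px [224. 272.] 121 r 0.0167 bearing 148.2 axis 147.3 ratio 2.5
stub px [263. 317.] 531 r 0.0175 bearing -99.5 axis 168.3 ratio 3.5
```

servo_tool --targets '[{"x":0.0008,"y":0,"z":0,"wx":0.014,"wy":0,"wz":0},{"x":0.0018,"y":0,"z":0,"wx":0.028,"wy":0,"wz":0},{"x":0.0025,"y":0,"z":0,"wx":0.042,"wy":0,"wz":0},{"x":0.0033,"y":0,"z":0,"wx":0.0556,"wy":0,"wz":0},{"x":0.0033,"y":0,"z":0,"wx":0.0556,"wy":0,"wz":0}]'

```text
clock: 10.05
position: [0.4974, -0.0294, 0.0474]
tool_rot: [-0.372, 1.57, -2.515]
force: [0.1, 0.3, -0.2]
grip_width: 0.0503
```

```bash
cat > g.py <<'E'
from h import *
import sys
st();im,d=capyaw();st();C=np.array([.4973,-.0294])
# pointer: dark pixels on ring just outside the disc, seen in any camera
for cam in ["wrist","top"]:
    if cam=="top": im,d=bot.grab_frame("top")
    W=plane(cam,np.mgrid[:512,:384].reshape(2,-1).T,.034).reshape(512,384,3).transpose(1,0,2)
    r=np.hypot(W[:,:,0]-C[0],W[:,:,1]-C[1]);b=np.degrees(np.arctan2(W[:,:,1]-C[1],W[:,:,0]-C[0]))%360
    g=im.max(2);k=(r>.037)&(r<.046)&(g<110)&(b>100)&(b<175);print(cam,k.sum(),np.round(np.percentile(b[k],[10,50,90]),1) if k.any() else "")
if len(sys.argv)>1:
    im,d=bot.grab_frame("wrist");save(sys.argv[1],im)
E
python3 g.py
```

```text
t 10.05 pos [ 0.4974 -0.0294  0.0474] jaw yaw -32.8 tilt 0.03 q [ 0.07  0.62 -0.17  2.05  0.21  0.48 -0.83] F [ 0.1  0.3 -0.2] M [-0.   -0.01  0.03] w 0.0503
stub px [223. 272.] 125 r 0.017 bearing 128.8 axis 128.5 ratio 2.5
stub px [266. 319.] 611 r 0.0185 bearing -116.9 axis 149.5 ratio 3.1
t 10.1 pos [ 0.4974 -0.0294  0.0474] jaw yaw -32.7 tilt 0.03 q [ 0.07  0.62 -0.17  2.05  0.21  0.48 -0.83] F [-0.8 -0.5 -1.4] M [ 0.04 -0.06 -0.01] w 0.05
wrist 343 [155.5 165.4 173.2]
top 58 [107.  137.5 168. ]
```

No torque at 30° past the start, so there is no early stop. Continuing.

servo_tool --targets '[{"x":0.0009,"y":0,"z":0,"wx":0.014,"wy":0,"wz":0},{"x":0.0018,"y":0,"z":0,"wx":0.028,"wy":0,"wz":0},{"x":0.0026,"y":0,"z":0,"wx":0.042,"wy":0,"wz":0},{"x":0.0037,"y":0,"z":0,"wx":0.061,"wy":0,"wz":0},{"x":0.0037,"y":0,"z":0,"wx":0.061,"wy":0,"wz":0}]'

```text
clock: 10.78
position: [0.4974, -0.0294, 0.0459]
tool_rot: [-0.061, 1.57, -2.584]
force: [1.0, 0.2, -0.7]
grip_width: 0.0502
```

```bash
python3 -c "
from h import *
st();st()"
```

```text
t 10.78 pos [ 0.4974 -0.0294  0.0459] jaw yaw -54.5 tilt 0.03 q [-0.01  0.62 -0.07  2.06  0.09  0.47 -1.1 ] F [ 1.   0.2 -0.7] M [-0.01  0.04 -0.02] w 0.0502
t 10.78 pos [ 0.4974 -0.0294  0.0459] jaw yaw -54.5 tilt 0.03 q [-0.01  0.62 -0.07  2.06  0.09  0.47 -1.1 ] F [ 1.   0.2 -0.7] M [-0.01  0.04 -0.02] w 0.0502
```

servo_tool --targets '[{"x":0.0006,"y":0,"z":0,"wx":0.011,"wy":0,"wz":0},{"x":0.001,"y":0,"z":0,"wx":0.022,"wy":0,"wz":0},{"x":0.001,"y":0,"z":0,"wx":0.033,"wy":0,"wz":0},{"x":0.001,"y":0,"z":0,"wx":0.044,"wy":0,"wz":0},{"x":0.001,"y":0,"z":0,"wx":0.044,"wy":0,"wz":0}]'

```text
clock: 11.4
position: [0.4976, -0.0294, 0.0456]
tool_rot: [0.956, 1.57, -1.839]
force: [1.6, -0.9, 0.8]
grip_width: 0.0504
```

```bash
python3 g.py g2.png
```

```text
t 11.4 pos [ 0.4976 -0.0294  0.0456] jaw yaw -70.1 tilt 0.02 q [-0.06  0.62  0.    2.06 -0.    0.46 -1.28] F [ 1.6 -0.9  0.8] M [-0.26 -0.32  0.26] w 0.0504
stub px [223. 272.] 132 r 0.0171 bearing 93.3 axis 90.2 ratio 2.5
stub px [267. 319.] 571 r 0.0192 bearing -152.7 axis 113.0 ratio 2.9
t 11.45 pos [ 0.4976 -0.0294  0.0456] jaw yaw -70.1 tilt 0.02 q [-0.06  0.62  0.    2.06 -0.    0.46 -1.28] F [ 2.2 -0.9  0.3] M [-0.18 -0.35  0.28] w 0.0502
wrist 493 [119.2 137.3 148.5]
top 58 [107.  137.5 168. ]
```

View pics/g2.png

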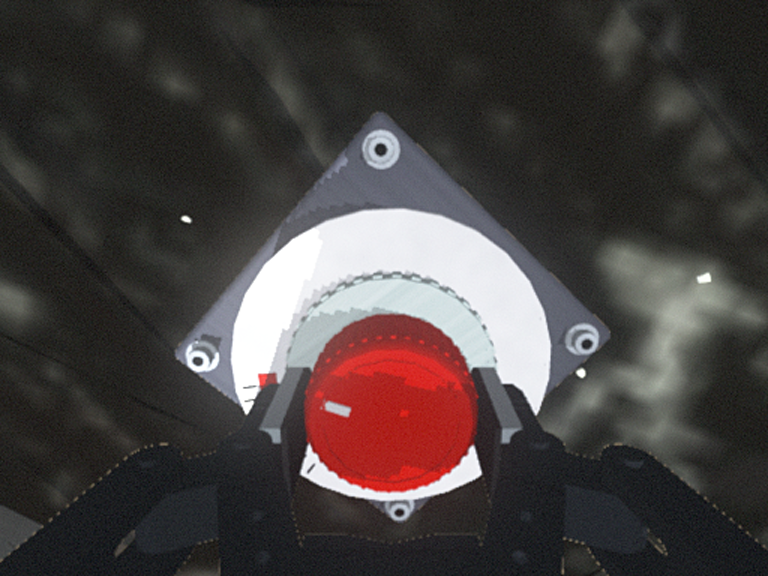

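Torque is 0.27 N m (about 0.18 rad), beginning at ~55° past the start with the cap edge about 42 mm: that is home, clean. The finger hides the pointer in the picture, so I go by torque. Tighten ~9° more into the green.

servo_tool --targets '[{"x":0,"y":0,"z":0,"wx":0.009,"wy":0,"wz":0},{"x":0,"y":0,"z":0,"wx":0.018,"wy":0,"wz":0},{"x":0,"y":0,"z":0,"wx":0.025,"wy":0,"wz":0},{"x":0,"y":0,"z":0,"wx":0.025,"wy":0,"wz":0},{"x":0,"y":0,"z":0,"wx":0.025,"wy":0,"wz":0}]'

```text
clock: 12.18
position: [0.4976, -0.0294, 0.0456]
tool_rot: [1.085, 1.57, -1.867]
force: [1.6, -1.2, 0.6]
grip_width: 0.0505
```

Run:
```python
from h import *
capyaw();st()
im,d=bot.grab_frame("scene");u,v=pix("scene",np.array([.46,-.01,.03])).astype(int);print(u,v);save("s2.png",im[v-45:v+45,u-60:u+60],6)
```

```text
stub px [224. 272.] 119 r 0.0166 bearing 84.9 axis 84.2 ratio 2.3
stub px [269. 319.] 553 r 0.0193 bearing -160.1 axis 104.7 ratio 3.0
t 12.22 pos [ 0.4976 -0.0295  0.0456] jaw yaw -79.2 tilt 0.02 q [-0.09  0.62  0.04  2.06 -0.05  0.46 -1.39] F [ 1.7 -2.2  0.3] M [-0.33 -0.42  0.44] w 0.0504
271 218
```

View pics/s2.png

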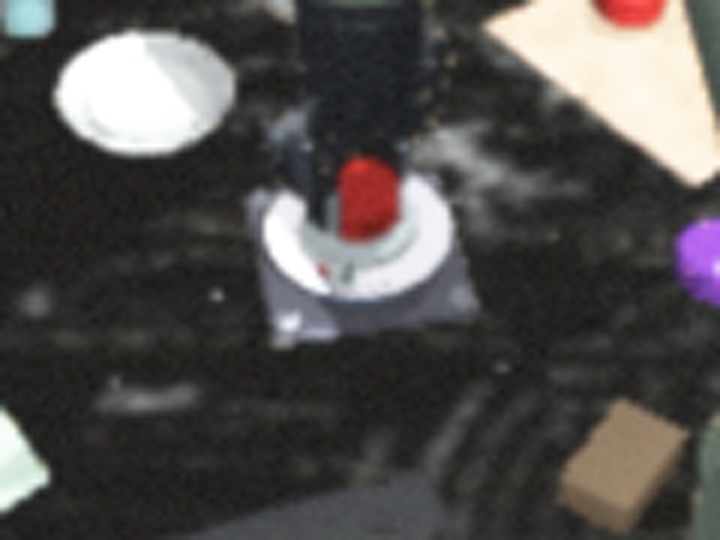

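The pointer overlaps the green patch at (345,270), short of red at (325,270), and torque is 0.44 N m (~0.3 rad). The cap is home in the green, so it passes. Unscrewing, rising with the thread.

servo_tool --targets '[{"x":0,"y":0,"z":0,"wx":0,"wy":0,"wz":0},{"x":0,"y":0,"z":0,"wx":-0.02,"wy":0,"wz":0},{"x":0,"y":0,"z":0,"wx":-0.04,"wy":0,"wz":0},{"x":-0.0004,"y":0,"z":0,"wx":-0.06,"wy":0,"wz":0},{"x":-0.0015,"y":0,"z":0,"wx":-0.08,"wy":0,"wz":0},{"x":-0.0027,"y":0,"z":0,"wx":-0.1,"wy":0,"wz":0},{"x":-0.0039,"y":0,"z":0,"wx":-0.12,"wy":0,"wz":0},{"x":-0.0051,"y":0,"z":0,"wx":-0.14,"wy":0,"wz":0},{"x":-0.0063,"y":0,"z":0,"wx":-0.16,"wy":0,"wz":0},{"x":-0.0075,"y":0,"z":0,"wx":-0.18,"wy":0,"wz":0},{"x":-0.0075,"y":0,"z":0,"wx":-0.18,"wy":0,"wz":0}]'

```text
clock: 13.65
position: [0.4973, -0.0295, 0.0485]
tool_rot: [-1.495, 1.57, 2.965]
force: [0.7, -0.6, -1.1]
grip_width: 0.0502
```

Run:
```python
from h import *
st();capyaw()
```

```text
t 13.65 pos [ 0.4973 -0.0295  0.0485] jaw yaw -14.4 tilt 0.04 q [ 0.13  0.62 -0.25  2.05  0.31  0.5  -0.6 ] F [ 0.7 -0.6 -1.1] M [-0.   -0.02  0.02] w 0.0502
stub px [225. 272.] 107 r 0.0163 bearing 146.4 axis 146.1 ratio 2.1
stub px [263. 317.] 543 r 0.0175 bearing -101.3 axis 166.5 ratio 3.4
```

servo_tool --targets '[{"x":-0.001,"y":0,"z":0,"wx":-0.02,"wy":0,"wz":0},{"x":-0.002,"y":0,"z":0,"wx":-0.04,"wy":0,"wz":0},{"x":-0.003,"y":0,"z":0,"wx":-0.06,"wy":0,"wz":0},{"x":-0.003,"y":0,"z":0,"wx":-0.08,"wy":0,"wz":0},{"x":-0.003,"y":0,"z":0,"wx":-0.1,"wy":0,"wz":0},{"x":-0.003,"y":0,"z":0,"wx":-0.115,"wy":0,"wz":0},{"x":-0.003,"y":0,"z":0,"wx":-0.115,"wy":0,"wz":0},{"x":-0.006,"y":0,"z":0,"wx":-0.115,"wy":0,"wz":0},{"x":-0.01,"y":0,"z":0,"wx":-0.115,"wy":0,"wz":0}]'

```text
clock: 14.82
position: [0.4972, -0.0295, 0.0525]
tool_rot: [-1.9, 1.57, -3.004]
force: [0.9, 0.5, -0.4]
grip_width: 0.0502
```

Run:
```python
from h import *
st();go([.4973,-.0294,.14],27);go([.53,.318,.14],27)
```

```text
t 14.82 pos [ 0.4972 -0.0295  0.0525] jaw yaw 26.7 tilt 0.05 q [ 0.28  0.64 -0.45  2.04  0.5   0.57 -0.06] F [ 0.9  0.5 -0.4] M [0.01 0.   0.07] w 0.0502
row {'x': np.float64(-0.2186), 'y': np.float64(0.0001), 'z': np.float64(-0.0001), 'wx': np.float64(-0.0007), 'wy': np.float64(-0.0), 'wz': np.float64(0.0001)} n~ 2.0
row {'x': np.float64(-0.2188), 'y': np.float64(0.4639), 'z': np.float64(-0.7389), 'wx': np.float64(-0.0007), 'wy': np.float64(-0.0), 'wz': np.float64(0.0001)} n~ 6.0
```

servo_tool --targets '[{"x":-0.05,"y":0,"z":0,"wx":0,"wy":0,"wz":0},{"x":-0.15,"y":0,"z":0,"wx":0,"wy":0,"wz":0},{"x":-0.22,"y":0,"z":0,"wx":0,"wy":0,"wz":0},{"x":-0.22,"y":0.08,"z":-0.12,"wx":0,"wy":0,"wz":0},{"x":-0.22,"y":0.16,"z":-0.25,"wx":0,"wy":0,"wz":0},{"x":-0.22,"y":0.23,"z":-0.37,"wx":0,"wy":0,"wz":0},{"x":-0.22,"y":0.31,"z":-0.5,"wx":0,"wy":0,"wz":0},{"x":-0.22,"y":0.39,"z":-0.62,"wx":0,"wy":0,"wz":0},{"x":-0.22,"y":0.464,"z":-0.739,"wx":0,"wy":0,"wz":0},{"x":-0.22,"y":0.464,"z":-0.739,"wx":0,"wy":0,"wz":0},{"x":-0.22,"y":0.464,"z":-0.739,"wx":0,"wy":0,"wz":0}]'

```text
clock: 16.2
position: [0.5298, 0.3178, 0.1402]
tool_rot: [-1.476, 1.569, -2.58]
force: [0.0, -0.3, -0.8]
grip_width: 0.0503
```

Run:
```python
from h import *
st();capyaw();p=bot.observe()["position"];go([p[0],p[1],.022],27);go([p[0],p[1],.0145],27)
```

```text
t 16.2 pos [0.5298 0.3178 0.1402] jaw yaw 26.7 tilt 0.08 q [-0.28  0.67 -0.54  1.68  0.41  0.91 -0.51] F [ 0.  -0.3 -0.8] M [-0.02 -0.03  0.04] w 0.0503
stub px [224. 272.] 120 r 0.016 bearing -170.0 axis 8.9 ratio 2.5
stub px [310. 304.] 66 r 0.025 bearing -0.6 axis 88.2 ratio 5.1
row {'x': np.float64(0.2959), 'y': np.float64(0.0004), 'z': np.float64(-0.0001), 'wx': np.float64(-0.0009), 'wy': np.float64(0.0001), 'wz': np.float64(0.0002)} n~ 2.0
row {'x': np.float64(0.3146), 'y': np.float64(0.0004), 'z': np.float64(-0.0001), 'wx': np.float64(-0.0009), 'wy': np.float64(0.0001), 'wz': np.float64(0.0002)} n~ 3.0
```

servo_tool --targets '[{"x":0.12,"y":0,"z":0,"wx":0,"wy":0,"wz":0},{"x":0.24,"y":0,"z":0,"wx":0,"wy":0,"wz":0},{"x":0.295,"y":0,"z":0,"wx":0,"wy":0,"wz":0},{"x":0.31,"y":0,"z":0,"wx":0,"wy":0,"wz":0},{"x":0.3155,"y":0,"z":0,"wx":0,"wy":0,"wz":0},{"x":0.3155,"y":0,"z":0,"wx":0,"wy":0,"wz":0}]'

```text
clock: 17.0
position: [0.5306, 0.3173, 0.0154]
tool_rot: [1.016, 1.57, -0.09]
force: [-0.5, -0.0, -0.4]
grip_width: 0.0504
```

servo_tool --targets '[{"x":0,"y":0,"z":0,"wx":0,"wy":0,"wz":0},{"x":0,"y":0,"z":0,"wx":0,"wy":0,"wz":0},{"x":0,"y":0,"z":0,"wx":0,"wy":0,"wz":0},{"x":0,"y":0,"z":0,"wx":0,"wy":0,"wz":0},{"x":-0.05,"y":0,"z":0,"wx":0,"wy":0,"wz":0},{"x":-0.15,"y":0,"z":0,"wx":0,"wy":0,"wz":0},{"x":-0.4,"y":0,"z":0,"wx":0,"wy":0,"wz":0},{"x":-0.4,"y":0,"z":0,"wx":0,"wy":0,"wz":0},{"x":-0.4,"y":0,"z":0,"wx":0,"wy":0,"wz":0}]' --grip 1

```text
clock: 18.12
position: [0.5317, 0.3181, 0.1797]
tool_rot: [1.583, 1.565, 0.478]
force: [-0.7, -0.5, -0.5]
grip_width: 0.0856
```

```bash
python3 look.py w9.png
python3 - <<'E'
from h import *
im,d=bot.grab_frame("top");W=cloud("top",d)
for r in bot.trace("top","cap")[:5]:
    m=r["mask"]&(d>0);print(round(r["confidence"],2),r["pixel"],np.round(np.median(W[m],0),3))
E
```

```text
t 18.12 pos [0.5317 0.3181 0.1797] jaw yaw 26.6 tilt 0.35 q [-0.26  0.62 -0.56  1.65  0.38  0.98 -0.49] F [-0.7 -0.5 -0.5] M [ 0.02 -0.02  0.01] w 0.0856
0.86 [256. 182.] 2534 topmid [0.5299 0.3167 0.0316] size [0.0518 0.0514 0.0056] zt 0.0327
69 white c [0.52450737 0.30738508] dir -22.197706941149548 [0.13209075 0.06818084]
0.84 [316.1, 251.2] [ 0.368 -0.209  0.024]
0.72 [391.4, 254.1] [ 0.369 -0.424  0.023]
0.61 [355.6, 193.0] [ 0.539 -0.335  0.009]
```

View pics/w9.png

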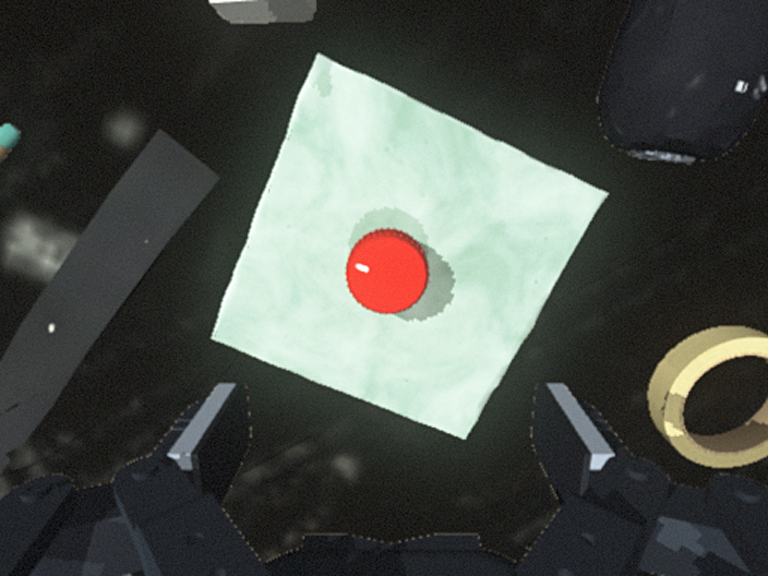

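The cap stands upright at (387,271) in the middle of the green tile, and the gripper is open and clear. One check on the waiting cap, then I hand in.

Run:
```python
from h import *
im,d=bot.grab_frame("top");W=cloud("top",d);f=im.astype(int)
k=(f[:,:,0]>150)&(f[:,:,1]<80)&(f[:,:,2]<80)&(abs(W[:,:,0]-.594)<.05)&(abs(W[:,:,1]+.315)<.05)
print(k.sum(),np.median(W[k],0)); st(); print(bot.job_done())
```

```text
192 [ 0.59300591 -0.31713444  0.03465942]
t 18.38 pos [0.5301 0.317  0.1746] jaw yaw 26.7 tilt 0.07 q [-0.26  0.63 -0.56  1.65  0.38  0.98 -0.49] F [-0.4  0.3  0.3] M [ 0.08 -0.    0.04] w 0.0856
the job is handed in; nothing more can be done
None
```

I screwed the front red cap onto the gauge, found it clean, and stood it open side down near the middle of the green tile. I handed the job in at about 18 s on the robot's clock, and it gave no verdict.

- **Gauging:** The cap turned freely past the point where glaze would stop it and met the solid stop about 55° past the thread starts. Its edge was then about 42 mm above the table, so it was fully home. The wrist torque read 0.44 N m, about 0.3 rad on the head, and the scene camera showed the pointer over the green, short of the red.
- **Final position:** The cap is at about (0.530, 0.317), well inside the tile's edges. The wrist picture shows it upright, and the gripper is open about 17 cm above the table, with no contact force.
- **Other cap:** It measured (0.593, -0.317), within about 2 mm of its start. I did not re-measure the pots and jar, but the arm never went near them.

**Checks that failed or disagreed:**
- In the wrist view the finger hid the pointer, and my automatic pointer finder gave no usable reading. The green reading therefore rests on the torque and the scene picture.
- The last top-camera network search reported neither red cap; it gave the two purple ones and the peach tile. I found the other cap by colour and the gauged one from the wrist camera.
- I viewed eight pictures before handing in, one of them wasted because the first move was refused. I also gripped the cap three times before settling on a height.

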